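# Hold the reference probe on the yellow inlet contact

## Task

Lift the orange-handled probe out of its stand, pass its steel stem down through the eyelet of the yellow inlet head and press its tip gently on the black spot of the spring disc below until the disc has sunk about half way (8 mm), never hard down to its stop. Finish while still holding the probe there, upright and still, in the gripper: do not let go. Leave the blue head's disc and everything else on the bench alone.

Things in the scene. Friction and masses are not known exactly. Their poses are not given: they have to be found in the camera images.
- probe: Reference probe, about 110 g, upright in its stand at the start: round steel stem 8 mm thick, 80 mm long, tapering to 5 mm at the tip, below a square orange handle 22 x 22 mm, 70 mm long with a black top. Origin at the very tip of the stem; z runs up the probe to the handle (handle from 80 to 150 mm), x and y are square to the handle's flat sides. It lifts straight up out of the stand.
- stand: Grey probe stand, fixed, 70 x 70 x 90 mm, origin at the centre of its underside. A 12 mm hole runs down through its middle; the probe's stem hangs in it with the handle's lower end resting on the top face, 90 mm above the bench.
- yellow_head: The inlet head, fixed to the bench: white base 90 x 90 x 25 mm with yellow strips on two sides, a yellow spring disc in the middle and a steel bracket that carries a closed steel eyelet 32 mm across right above the disc. Origin at the centre of its underside, z up; disc and eyelet are centred on its z axis, the bracket post (20 x 10 mm, top 80 mm above the bench) stands 37 mm off to its +y side. Its place and yaw vary and it may change places with the other things.
- yellow_eye (a point): Centre of the yellow head's eyelet, at its top face, 80 mm above the bench. The eyelet is 8 mm thick with a vertical hole 15 mm across.
- yellow_spot (a point): The marked spot: black dot 10 mm across in the middle of the yellow disc's top face, 45 mm above the bench at rest, 35 mm below the eyelet's top; moves down with the disc.
- yellow_disc (a joint): How far the yellow disc (44 mm across, 4 mm thick) sinks into its head, m: 0 at rest, 0.016 at its stop. A spring pushes it up: 1.2 N to start it moving, 0.4 N more per mm (about 4.4 N half way).
- blue_head: The other inlet head, fixed to the bench: white base 90 x 90 x 25 mm with blue strips on two sides, a blue spring disc in the middle and a steel bracket that carries a closed steel eyelet 32 mm across right above the disc. Origin at the centre of its underside, z up; disc and eyelet are centred on its z axis, the bracket post (20 x 10 mm, top 80 mm above the bench) stands 37 mm off to its +y side. Its place and yaw vary and it may change places with the other things.
- blue_disc (a joint): How far the blue disc (44 mm across, 4 mm thick) sinks into its head, m: 0 at rest, 0.016 at its stop. A spring pushes it up: 1.2 N to start it moving, 0.4 N more per mm (about 4.4 N half way).
- bottle: Amber reagent bottle, 84 mm across, 190 mm tall, bystander; origin at the centre of its underside.
- beaker: Clear open beaker, 70 mm across, 90 mm tall, bystander; origin at the centre of its underside.
- jar: White jar with a blue cap, 52 mm across, 60 mm tall, bystander; origin at the centre of its underside.
- septa_box: Cardboard box 90 x 60 x 35 mm, bystander; origin at the centre of its underside.
- wrench: Steel wrench lying flat, bystander.
- screwdriver: Screwdriver lying flat, bystander.
- vial_rack: White rack 70 x 160 mm, 60 mm tall with its capped glass vials, one piece, bystander; origin at the centre of its underside.
There are look-alikes about, which are no part of the job. What is shaped like the probe but pink or purple is not meant. Leave any turquoise look-alike of the yellow_head alone.

How it is judged (in metres and radians):
On the way, in this order (a step that is already met when the one before it is completed fails the run):
1. the probe is lifted clear of its stand (z of probe in the frame of stand above 0.092 m and contact force between the fingers and probe above 2 N), for 0.1 s.
2. the stem has passed through the yellow eyelet (z of probe in the frame of yellow_eye below -0.012 m and horizontal distance between probe and yellow_eye below 0.008 m and angle between probe's own z axis and vertical below 0.2 rad), for 0.1 s.
At the end, for the whole second after the job is handed in: Probe still gripped, clear of the stand, still, upright (within 0.12 rad) through the yellow eyelet, its tip on the black spot (6 mm sideways, 3 mm in height); disc sunk 4 to 12 mm; probe presses the head with 1.5 to 10 N; gripper not touching the head (value of joint yellow_disc between 0.004 and 0.012 m and velocity of joint yellow_disc below 0.01 m/s and z of probe in the frame of yellow_spot below 0.003 m and horizontal distance between probe and yellow_spot below 0.006 m and z of probe in the frame of yellow_eye below -0.03 m and angle between probe's own z axis and vertical below 0.12 rad and contact force between probe and yellow_head between 1.5 and 10 N and contact force between the fingers and probe above 2 N and contact force between each of the arm, the fingers and yellow_head below 0.5 N and contact force between probe and stand below 0.1 N and linear speed of probe below 0.02 m/s); the arm keeps its last pose, push and grip.
It fails at once if the yellow disc is driven hard down to its stop (value of joint yellow_disc above 0.015 m).
It fails at once if the blue head's disc is pressed (value of joint blue_disc above 0.003 m).
It fails at once if a bystander is moved more than 30 mm (distance of any of bottle, beaker, jar, septa_box, wrench, screwdriver, vial_rack from where it was at the start of the episode above 0.03 m).
It also fails if it takes over 42 s, if anything falls off the work surface, if the arm or the gripper's body presses on something with over 40 N, if the wrist force passes 120 N, or if a joint passes its speed limit or range.

## Robot

A 6-joint arm with a two-finger parallel gripper is mounted at the origin on the work surface. World frame = base frame: x ahead of the robot, y to its left, z up, the work surface at z = 0. Lengths are in mm, angles in rad, forces in N, time in s.
With the tool pointing down it reaches from about 350 to 850 mm from the base axis. Payload 8.1 kg.
Tool frame: the origin (TCP) lies midway between the tips of the shut fingers; the grasp point (between the pads) lies 19 mm behind it; z points along the fingers, y is the direction in which the jaws open and shut (so a half turn about z gives the same grasp; the last joint's range is limited). The gripper opens to 85 mm and grips with 20 to 120 N. Pads are 22 mm wide; open, the fingers measure 114 mm over their backs; the gripper's body (76 mm by 85 mm) begins 54 mm behind the grasp point. The pads swing forward as they close: fully open they stand 13 mm farther back than shut.
Start: joints at [1.113, 0.13, 1.488, -0, 1.523, -0.085], TCP at [218.514, 558.8, 231.292] pointing down, gripper open.
Joint ranges: [-2.96, 2.96], [-0.89, 2.26], [0.02, 2.5], [-1.34, 4.48], [0, 2.73], [-2.66, 2.66]. Speed limits (rad/s): [2.39, 2.39, 2.79, 3.14, 3.14, 3.14].

## Interface

Orientations are given as [roll, pitch, yaw] about the fixed x, y, z axes, in that order (R = Rz(yaw) Ry(pitch) Rx(roll)).
In Python, from cell import arm gives the robot as it stands. The module is installed in compiled form; this text tells all that it offers.
- The arm moves only by the tool jog_arm, never from a script. Its arguments are lists of equal length, an entry for each row: "slide": the shift along the tool's x, y, z in m, a list of three; "rot": the turn, a rotation vector about the tool's x, y, z in rad, a list of three; "grip": the opening, from 0 (shut) to 1 (fully open). A call has 1 to 5 rows; each row is the pose to reach, as a shift and turn from the pose measured when the call began, along the tool's axes at that moment; what a row does not reach only later rows make up. A row lasts 1/12 s, in which the tool goes at most 41.7 mm and 7.16 degrees, less where a joint would pass 70% of its speed; a pose out of reach is approached as far as the arm can. A call with a gripper value outside its range is refused whole. The fingers move at their own pace and stop on an object; the grip force is fixed at half the most. Time passes only in rows, so rows that repeat a pose let the fingers close. It gives the time, the measured TCP pose, the force and the opening at its end, in the units of the state.
- arm.read_state(): the state, without advancing time (a new reading comes with each control period).
- arm.read_camera(name): name is "scene" or "top" or "wrist"; returns a dict with "frame" (400x640x3 uint8, red, green, blue), "mtx" (3x3 intrinsics, pixels), "pose" (4x4, takes a point from camera to world coordinates). Camera axes: x right, y up, looking along -z (the intrinsics and any distortion apply to the point x, -y, -z); pixel columns grow to the right and rows downward; lengths in mm; the calibration is good to about 2 mm. The wrist camera is an equidistant fisheye: a pixel r from the principal point sees the ray r / f radians off the axis. A picture is of the moment at which its call begins. There is no depth.
- arm.hand_in(): hands the job in, once; it reports no verdict.
Trained networks look in the newest picture that a camera, given by its name, has taken for a name from the list of things; names that differ only in an ending like _2 or _b are one class to them, and where a whole thing is asked for, a point or a joint stands for the part that bears it (a point fixed in the world has none). Each returns a list of dicts, best first, with "p" (0 to 1); they miss things now and then, are a little off and sometimes report something else, mostly with a low value. They report only what shows in the picture. A call takes as long as a camera call. They do not tell look-alikes from the thing itself.
- arm.trace(camera, thing): "mask" (400x640 bool, what is visible of it) and "box" ([left, top, right, bottom] in pixels, round what is visible of it).
The state is a dict: "time_s": time; "qpos": joint angles; "dq": joint speeds; "joint_torque": joint torques, N m; "position": TCP position; "eef_rot": TCP orientation; "wrist_force": force on the tool from outside, world axes, zero at the start; "torque": the same for the moment, N m; "width": finger opening in mm.
Only numpy, scipy, OpenCV 4.12 (cv2) and the standard library are available. Lean on these libraries where they do the work, as an engineer would, in place of code of your own. Each camera call takes 0.05 s, during which the arm holds its last target.

## Working session

There is one attempt and no reset: what is moved stays moved. The work goes in short steps, Python scripts to look and compute and a tool call to move; the robot and the scene stay as the last step left them, time stands still between calls to the robot, and variables do not carry over. Pictures are saved under pics/ and viewed, and the job is handed in when it is done.

Besides the shell and the picture viewer there is one more tool, called after "Request:" as name(argument=value, ...), one argument or row to a line, values as JSON. jog_arm: Moves the arm, as the interface text tells. Its arguments: {"type":"object","properties":{"slide":{"type":"array","items":{"type":"array","items":{"type":"number"}}},"rot":{"type":"array","items":{"type":"array","items":{"type":"number"}}},"grip":{"type":"array","items":{"type":"number"}}},"required":["slide","rot","grip"]}

```bash
mkdir -p pics; cat > h.py <<'E'
import numpy as np, cv2
from cell import arm
def save(n,img): cv2.imwrite('pics/'+n+'.png', cv2.cvtColor(img,cv2.COLOR_RGB2BGR))
E
python3 - <<'E'
from h import *
s=arm.read_state(); print({k:np.round(v,3).tolist() for k,v in s.items()})
import pickle
d={}
for n in ['scene','top','wrist']:
    c=arm.read_camera(n); d[n]=c; save(n+'0',c['frame']); print(n,np.round(c['mtx'],1).tolist(),np.round(c['pose'],3).tolist(),[k for k in c])
    for t in ['probe','stand','yellow_head','blue_head']:
        for r in arm.trace(n,t): print(n,t,round(r['p'],2),np.round(r['box']).tolist())
pickle.dump(d,open('d0.pkl','wb'))
E
```

```text
{'time_s': 0.0, 'qpos': [1.113, 0.131, 1.489, -0.0, 1.523, -0.085], 'dq': [-0.001, -0.001, -0.001, 0.0, 0.0, 0.0], 'joint_torque': [0.001, -56.939, -50.056, -0.0, 0.015, 0.0], 'position': [218.255, 558.3, 230.238], 'eef_rot': [-3.14, -0.0, 2.769], 'wrist_force': [-0.079, -0.17, 0.281], 'torque': [0.056, 0.002, 0.0], 'width': 85.152}
scene [[422.4, 0.0, 320.0], [0.0, 422.4, 198.0], [0.0, 0.0, 1.0]] [[-0.097, -0.609, 0.787, 1498.22], [0.995, -0.07, 0.069, 67.798], [0.013, 0.79, 0.613, 797.951], [0.0, 0.0, 0.0, 1.0]] ['frame', 'mtx', 'pose']
scene probe 0.68 [250.0, 146.0, 262.0, 171.0]
scene probe 0.5 [231.0, 160.0, 240.0, 182.0]
scene probe 0.46 [214.0, 141.0, 222.0, 178.0]
scene probe 0.26 [181.0, 166.0, 196.0, 194.0]
scene stand 0.85 [222.0, 173.0, 258.0, 214.0]
scene yellow_head 0.85 [310.0, 163.0, 344.0, 191.0]
scene yellow_head 0.58 [295.0, 189.0, 326.0, 223.0]
scene blue_head 0.75 [398.0, 193.0, 438.0, 235.0]
scene blue_head 0.27 [414.0, 202.0, 428.0, 216.0]
top [[502.6, 0.0, 323.0], [0.0, 502.6, 200.2], [0.0, 0.0, 1.0]] [[0.028, 0.99, -0.142, 394.804], [-1.0, 0.027, -0.011, -5.
[... 194 characters left out ...]
0, 256.0, 415.0, 268.0]
top probe 0.18 [295.0, 138.0, 347.0, 162.0]
top stand 0.96 [399.0, 214.0, 434.0, 247.0]
top yellow_head 0.64 [319.0, 205.0, 355.0, 241.0]
top yellow_head 0.56 [310.0, 262.0, 343.0, 294.0]
top yellow_head 0.21 [482.0, 206.0, 504.0, 227.0]
top blue_head 0.69 [216.0, 200.0, 258.0, 243.0]
wrist [[309.7, 0.0, 318.3], [0.0, 309.7, 199.8], [0.0, 0.0, 1.0]] [[0.364, -0.885, -0.29, 143.877], [0.932, 0.346, 0.113, 589.675], [0.0, -0.311, 0.95, 373.171], [0.0, 0.0, 0.0, 1.0]] ['frame', 'mtx', 'pose']
wrist probe 0.82 [32.0, 364.0, 64.0, 400.0]
wrist probe 0.58 [20.0, 377.0, 43.0, 400.0]
wrist stand 0.55 [53.0, 378.0, 77.0, 400.0]
wrist yellow_head 0.7 [73.0, 322.0, 106.0, 374.0]
```

View pics/scene0.png

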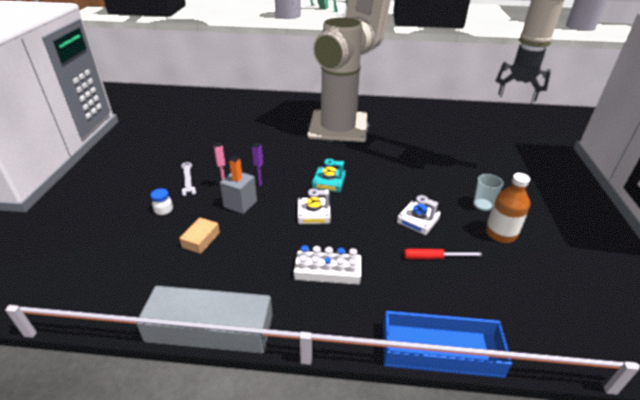

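View pics/top0.png

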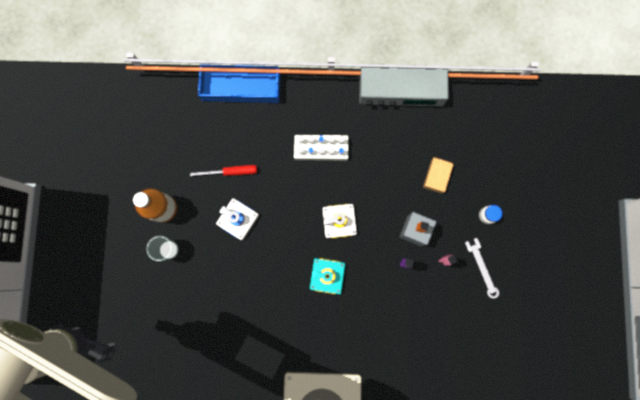

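```bash
python3 - <<'E'
from h import *
import pickle
d=pickle.load(open('d0.pkl','rb'))
a=d['top']['frame'][190:300,210:510]; b=d['scene']['frame'][130:240,165:445]
a=cv2.resize(a,(780,286),interpolation=cv2.INTER_CUBIC);b=cv2.resize(b,(780,306),interpolation=cv2.INTER_CUBIC)
save('crop0',np.vstack([a,b]))
E
```

```text
(no output)
```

View pics/crop0.png

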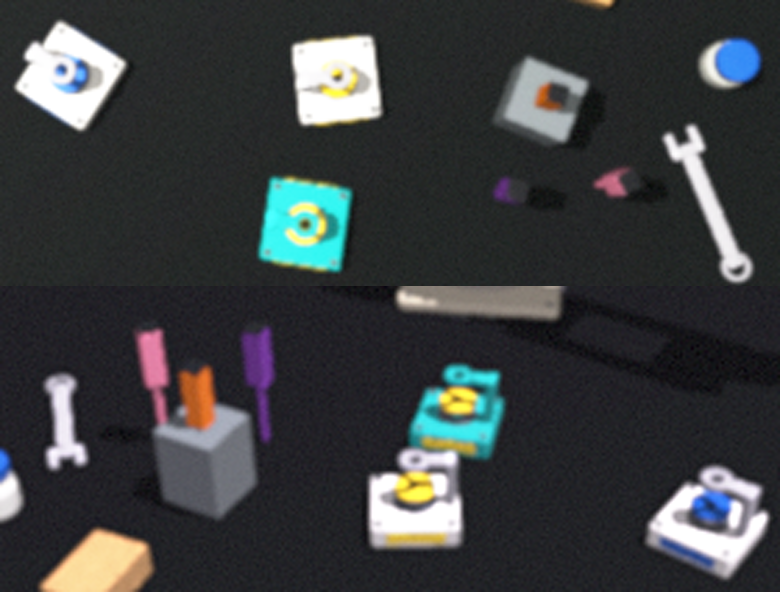

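The things that could be mistaken for the targets, by top-view pixel:
- **Probe:** orange in the stand (423,227), pink (448,260), purple (407,263). I choose the orange one.
- **Head:** white base with yellow strips (339,221), turquoise (327,276), blue (237,219). I choose the white and yellow one.

The crop confirms both choices.

```bash
cat >> h.py <<'E'
from scipy.optimize import least_squares, minimize
def proj(c,P,fish=False):
    P=np.atleast_2d(P); T=np.linalg.inv(c['pose']); p=P@T[:3,:3].T+T[:3,3]
    p=p*[1,-1,-1]; K=c['mtx']
    if fish:
        r=np.hypot(p[:,0],p[:,1])+1e-9; th=np.arctan2(r,p[:,2]); u=p[:,:2]/r[:,None]*th[:,None]
    else: u=p[:,:2]/p[:,2:]
    return u*[K[0,0],K[1,1]]+[K[0,2],K[1,2]]
def back(c,uv,z,fish=False):
    K=c['mtx']; u=(np.array(uv,float)-[K[0,2],K[1,2]])/[K[0,0],K[1,1]]
    if fish:
        r=np.hypot(*u); d=np.array([*(u/r*np.sin(r)),np.cos(r)])
    else: d=np.array([*u,1.])
    d=c['pose'][:3,:3]@(d*[1,-1,-1]); o=c['pose'][:3,3]
    return (o+d*(z-o[2])/d[2])[:2]
def sq(x,y,yaw,h,z0,z1):
    c,s=np.cos(yaw),np.sin(yaw)
    return np.array([[x+c*a-s*b,y+s*a+c*b,z] for z in (z0,z1) for a,b in ((-h,-h),(h,-h),(h,h),(-h,h))])
def sil(shape,pts):
    m=np.zeros(shape,np.uint8); cv2.fillConvexPoly(m,np.round(cv2.convexHull(pts.astype(np.float32))*16).astype(np.int32),1,shift=4); return m.astype(bool)
E
python3 - <<'E'
from h import *
import pickle
d=pickle.load(open('d0.pkl','rb'))
for n,(p,q) in dict(stand=((423,222+0),None)).items(): pass
t=d['top'];s=d['scene']
ms={}
for n,c in (('top',t),('scene',s)):
    arm.read_camera(n)
    for th in ('stand','yellow_head','probe'):
        ms[n,th]=arm.trace(n,th)
pickle.dump(ms,open('ms.pkl','wb'))
def fit(obs,model,x0):
    def f(x):
        e=0
        for c,m in obs:
            M=sil(m.shape,proj(c,model(x)))
            e+=1-(M&m).sum()/max(1,(M|m).sum())
        return e
    best=None
    for yaw in np.arange(-.7,.8,.175):
        r=minimize(f,[*x0,yaw],method='Nelder-Mead',options=dict(initial_simplex=np.array([[*x0,yaw]]+[[x0[0]+8,x0[1],yaw],[x0[0],x0[1]+8,yaw],[x0[0],x0[1],yaw+.2]])))
        if best is None or r.fun<best.fun: best=r
    return best
# orange by colour
def org(c,box):
    h=cv2.cvtColor(c['frame'],cv2.COLOR_RGB2HSV); m=(h[...,0]>5)&(h[...,0]<17)&(h[...,1]>150)&(h[...,2]>90)
    z=np.zeros_like(m); l,tp,r,b=box; z[tp:b,l:r]=m[tp:b,l:r]; return z
pm=[max(ms[n,'probe'],key=lambda r:0) for n in ('top',)]
x0=back(t,(419,231),90); print('stand0',x0)
top=[r for r in ms['top','probe'] if 413<r['box'][0]<418][0]['mask']; sc=[r for r in ms['scene','probe'] if 228<r['box'][0]<234][0]['mask']
st=[(t,ms['top','stand'][0]['mask']|top),(s,ms['scene','stand'][0]['mask'])]
# stand silhouette in top includes probe overlap; scene minus
r=fit([(t,ms['top','stand'][0]['mask']|top)],lambda x:sq(*x,35,0,90),x0); print('stand top',r.x,r.fun)
r=fit([(t,ms['top','stand'][0]['mask']|top),(s,ms['scene','stand'][0]['mask'])],lambda x:sq(*x,35,0,90),x0); print('stand both',r.x,r.fun)
r=fit([(t,top),(s,sc)],lambda x:sq(*x,11,90,160),x0); print('probe',r.x,r.fun)
r=fit([(t,top)],lambda x:sq(*x,11,90,160),x0); print('probe t',r.x,r.fun)
y=[r for r in ms['top','yellow_head'] if r['box'][1]<215][0]; y2=[r for r in ms['scene','yellow_head'] if r['box'][1]>180][0]
x0=back(t,(339,221),25);print(x0)
r=fit([(t,y['mask'])],lambda x:sq(*x,45,0,25),x0); print('head t',r.x,r.fun)
print('eye', back(t,(338,220),80), back(s,(313,193),80))
E
```

```text
stand0 [ 516.83302924 -262.10933063]
stand top [ 5.24669030e+02 -2.62299972e+02 -3.59403246e-01] 0.05769230769230771
stand both [ 5.25277337e+02 -2.61312249e+02 -3.57787556e-01] 0.16619853188269829
probe [ 525.72736009 -261.99206231   -1.06024368] 0.34802756653992395
probe t [ 526.19122921 -263.4473988     0.75361669] 0.203125
[545.59228539 -37.92404848]
head t [ 5.46585796e+02 -3.63349010e+01  1.40219798e-01] 0.0470941883767535
eye [542.76439561 -33.82237608] [556.02616554 -34.35251118]
```

```bash
cat >> h.py <<'E'
from scipy.spatial.transform import Rotation as Ro
def to(x,y,z,yaw):
    s=arm.read_state(); R=Ro.from_euler('xyz',s['eef_rot']); G=Ro.from_euler('xyz',[np.pi,0,yaw])
    d=R.inv().apply(np.array([x,y,z])-s['position'])/1000; r=(R.inv()*G).as_rotvec()
    print('t',round(s['time_s'],2),'pos',np.round(s['position'],1),'rot',np.round(s['eef_rot'],3),'w',round(s['width'],1),'F',np.round(s['wrist_force'],2))
    print('slide',np.round(d,4).tolist(),'rot',np.round(r,4).tolist())
E
python3 -c "
from h import *
to(525,-262,270,1.11)"
```

```text
t 1.15 pos [218.5 558.8 231.3] rot [3.142 0.    2.769] w 85.1 F [ 0.54 -0.11  1.03]
slide [-0.5844, -0.6528, -0.0387] rot [0.0001, 0.0, 1.6588]
```

Request:
jog_arm(
  slide=[
    [-0.584,-0.653,-0.039],
    [-0.584,-0.653,-0.039],
    [-0.584,-0.653,-0.039],
    [-0.584,-0.653,-0.039],
    [-0.584,-0.653,-0.039],
  ],
  rot=[
    [0,0,1.659],
    [0,0,1.659],
    [0,0,1.659],
    [0,0,1.659],
    [0,0,1.659],
  ],
  grip=[1,1,1,1,1],
)

```text
time_s: 1.57
position: [291.4, 362.1, 240.5]
eef_rot: [3.141, 0.0, 2.138]
wrist_force: [1.2, 1.1, 1.1]
width: 85.5
```

```bash
python3 -c "
from h import *
to(525,-262,270,1.11)"
```

```text
t 1.57 pos [291.4 362.1 240.5] rot [3.141 0.    2.138] w 85.5 F [1.19 1.13 1.06]
slide [-0.6519, -0.1385, -0.0294] rot [0.0003, -0.0, 1.0283]
```

Request:
jog_arm(
  slide=[
    [-0.652,-0.139,-0.029],
    [-0.652,-0.139,-0.029],
    [-0.652,-0.139,-0.029],
    [-0.652,-0.139,-0.029],
    [-0.652,-0.139,-0.029],
  ],
  rot=[
    [0,0,1.028],
    [0,0,1.028],
    [0,0,1.028],
    [0,0,1.028],
    [0,0,1.028],
  ],
  grip=[1,1,1,1,1],
)

```text
time_s: 1.98
position: [364.1, 167.0, 250.0]
eef_rot: [3.14, -0.001, 1.513]
wrist_force: [1.3, 1.0, -0.8]
width: 85.3
```

```bash
python3 -c "
from h import *
to(525,-262,270,1.11)"
```

```text
t 1.98 pos [364.1 167.  250. ] rot [ 3.140e+00 -1.000e-03  1.513e+00] w 85.3 F [ 1.33  0.96 -0.81]
slide [-0.419, 0.1854, -0.02] rot [0.0012, -0.0008, 0.4031]
```

Request:
jog_arm(
  slide=[
    [-0.419,0.185,-0.02],
    [-0.419,0.185,-0.02],
    [-0.419,0.185,-0.02],
    [-0.419,0.185,-0.02],
    [-0.419,0.185,-0.02],
  ],
  rot=[
    [0,0,0.403],
    [0,0,0.403],
    [0,0,0.403],
    [0,0,0.403],
    [0,0,0.403],
  ],
  grip=[1,1,1,1,1],
)

```text
time_s: 2.4
position: [437.0, -28.5, 259.4]
eef_rot: [3.139, -0.001, 1.107]
wrist_force: [0.8, 1.1, 0.2]
width: 85.0
```

```bash
python3 -c "
from h import *
to(525,-262,270,1.11)"
```

```text
t 2.4 pos [437.  -28.5 259.4] rot [ 3.139e+00 -1.000e-03  1.107e+00] w 85.0 F [0.78 1.09 0.24]
slide [-0.1695, 0.1832, -0.0105] rot [0.0022, -0.0015, -0.003]
```

Request:
jog_arm(
  slide=[
    [0.042,0.101,-0.01],
    [0.042,0.101,-0.01],
    [0.042,0.101,-0.01],
    [0.042,0.101,-0.01],
    [0.042,0.101,-0.01],
  ],
  rot=[
    [0.002,-0.001,0],
    [0.002,-0.001,0],
    [0.002,-0.001,0],
    [0.002,-0.001,0],
    [0.002,-0.001,0],
  ],
  grip=[1,1,1,1,1],
)

```text
time_s: 2.82
position: [546.6, -36.4, 268.6]
eef_rot: [-3.14, 0.0, 1.107]
wrist_force: [-1.0, 0.4, 0.7]
width: 85.9
```

```bash
python3 -c "
from h import *
import pickle
c=arm.read_camera('wrist'); pickle.dump(c,open('wh.pkl','wb')); save('wh',c['frame']); print(np.round(c['pose'],3).tolist())
for r in arm.trace('wrist','yellow_head')+arm.trace('wrist','yellow_spot'): print(round(r['p'],2),r['box'])
to(525,-262,270,1.11)"
```

```text
[[0.894, 0.424, 0.141, 582.565], [-0.447, 0.85, 0.278, 36.789], [-0.002, -0.312, 0.95, 410.517], [0.0, 0.0, 0.0, 1.0]]
0.95 [273.5, 113.6, 367.9, 210.9]
0.74 [168.1, 153.6, 250.7, 236.9]
0.89 [306.7, 147.5, 338.1, 179.4]
0.87 [187.7, 188.3, 214.6, 217.3]
t 2.97 pos [545.4 -35.8 269.8] rot [ 3.142 -0.     1.107] w 85.5 F [ 0.06 -0.29  0.5 ]
slide [-0.2114, 0.0829, -0.0003] rot [0.0, -0.0004, -0.0027]
```

View pics/wh.png

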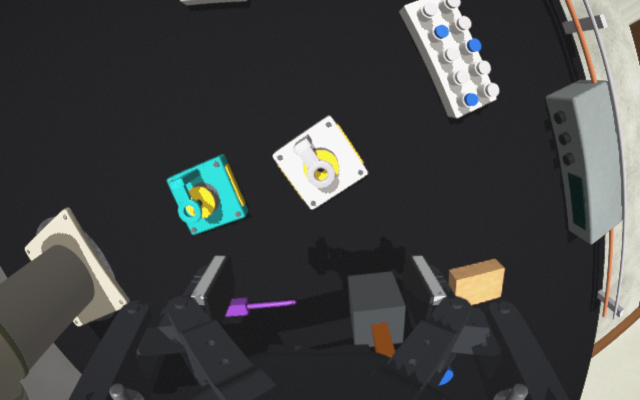

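The wrist view shows the white/yellow head at about (320,163) with its eyelet at (321,174), the turquoise look-alike at (207,195), and the stand with the orange probe at (378,310). I'll measure the head from this picture.

```bash
python3 -c "
from h import *
import pickle
c=pickle.load(open('wh.pkl','rb'));f=c['frame']
save('whc',cv2.resize(f[105:220,265:375],(770,805),interpolation=cv2.INTER_CUBIC)[:600])
for p,z in (((321,174),80),((320.5,163),25)): print(back(c,p,z,True))
for q in ([546.5,-35.5,80],[546.5,-35.5,45],[546.5,-35.5,25]): print(proj(c,q,True))
"
```

```text
[549.37209386 -34.65752993]
[549.67334188 -33.41085662]
[[318.99841874 175.80290117]]
[[318.99646743 168.92697524]]
[[318.99541747 165.5331878 ]]
```

View pics/whc.png

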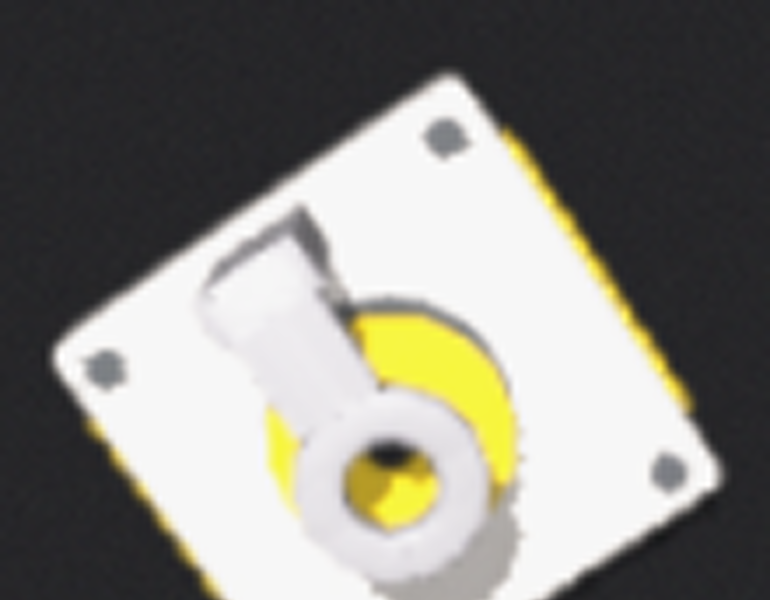

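```bash
python3 -c "
from h import *
import pickle
c=pickle.load(open('wh.pkl','rb'))
g=lambda x,y:((x+.5)/7-.5+265,(y+.5)/7-.5+105)
print(back(c,g(393,484),80,True)); b=[back(c,g(*p),25,True) for p in ((445,137),(106,370),(669,473))]; print(b,(b[1]+b[2])/2)
e=b[2]-b[0];print(np.hypot(*e),np.arctan2(e[1],e[0]))
"
```

```text
[549.2353933  -34.22935347]
[array([580.14035468,   6.55275474]), array([506.74903404,  -3.61896415]), array([589.99431581, -66.61614946])] [548.37167493 -35.11755681]
73.82945950788127 -1.4369276147863905
```

Request:
jog_arm(
  slide=[
    [-0.211,0.083,0],
    [-0.211,0.083,0],
    [-0.211,0.083,0],
    [-0.211,0.083,0],
    [-0.211,0.083,0],
  ],
  rot=[
    [0,0,0],
    [0,0,0],
    [0,0,0],
    [0,0,0],
    [0,0,0],
  ],
  grip=[1,1,1,1,1],
)

```text
time_s: 3.38
position: [525.9, -244.6, 270.8]
eef_rot: [3.14, -0.0, 1.108]
wrist_force: [0.2, 0.8, -0.5]
width: 85.5
```

```bash
python3 -c "
from h import *
import pickle
to(525,-262,270,1.11)
c=arm.read_camera('wrist'); pickle.dump(c,open('wp.pkl','wb')); save('wp',c['frame'])
"
```

```text
t 3.38 pos [ 525.9 -244.6  270.8] rot [ 3.14  -0.     1.108] w 85.5 F [ 0.23  0.77 -0.5 ]
slide [-0.0159, 0.0069, 0.0008] rot [0.0018, -0.0003, -0.0017]
```

View pics/wp.png

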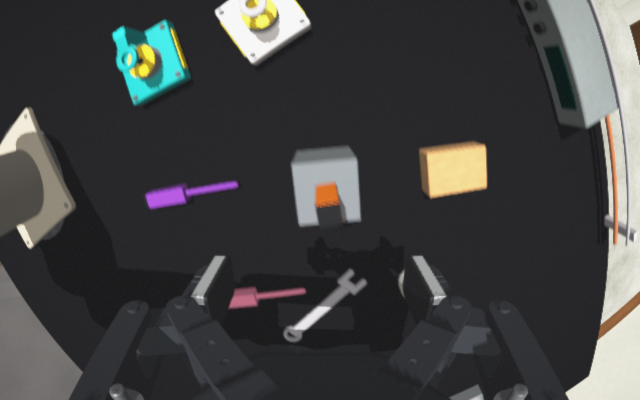

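```bash
python3 -c "
from h import *
import pickle
c=pickle.load(open('wp.pkl','rb'));f=c['frame'].copy()
save('wpc',cv2.resize(f[140:235,280:370],(720,760),interpolation=cv2.INTER_CUBIC)[:600])
save('wpd',cv2.resize(f[175:235,300:360],(600,600),interpolation=cv2.INTER_NEAREST))
print(proj(c,sq(526,-262.5,-.36,35,0,90),True).round(1).tolist())
print(proj(c,sq(526,-262.5,0,11,90,160),True).round(1).tolist())
for p in ((167,190),(443,264),(407,263)): pass
"
```

```text
[[302.1, 200.2], [351.8, 195.3], [347.9, 145.9], [296.1, 151.0], [298.3, 225.0], [360.0, 219.1], [355.9, 157.9], [290.4, 164.4]]
[[321.7, 205.3], [339.7, 196.8], [330.9, 179.4], [312.7, 188.1], [322.6, 231.1], [344.9, 220.8], [334.2, 199.6], [311.4, 210.3]]
```

View pics/wpc.png

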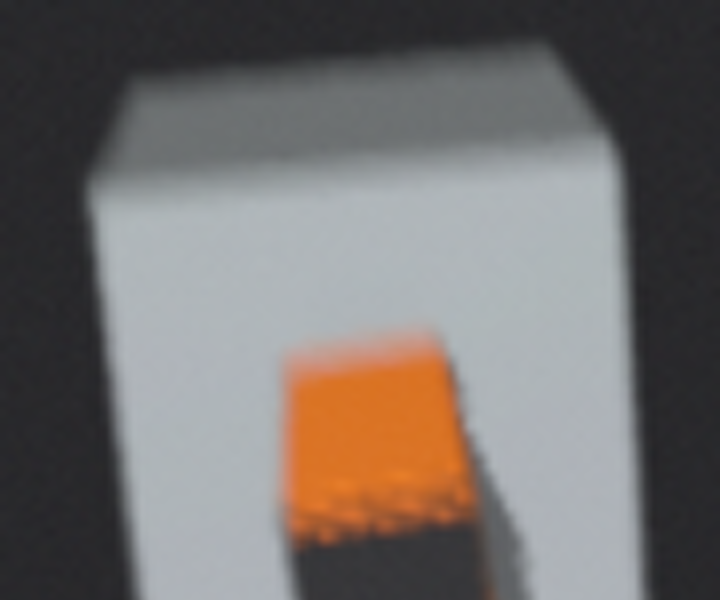

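View pics/wpd.png

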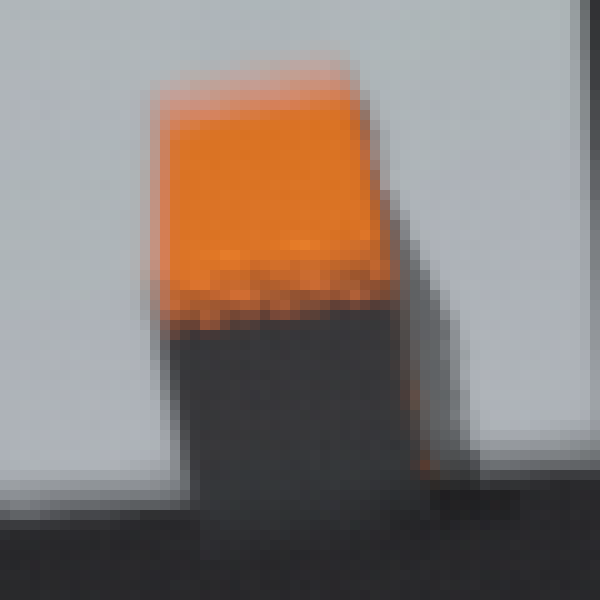

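```bash
python3 -c "
from h import *
import pickle
c=pickle.load(open('wp.pkl','rb'))
P=sq(526,-262,-.36,11,90,160); print(proj(c,P,True).round(1).tolist())
obs=np.array([[334.5,180.8],[315,184.3],[339.3,204.4],[316,207.7]])
# far edge corners: indices determined by prediction (smallest v)
pp=proj(c,P,True)
idx=[2,3,6,7]
r=least_squares(lambda x:(proj(c,sq(*x,11,90,160)[idx],True)-obs).ravel(),[526,-262,-.36]); print(r.x,r.fun.round(1))
# stand
g=lambda x,y:((x+.5)/8-.5+280,(y+.5)/8-.5+140)
o=np.array([g(545,42),g(132,80),g(612,145),g(92,190)])
r=least_squares(lambda x:(proj(c,sq(*x,35,0,90)[idx],True)-o).ravel(),[526,-262,-.36]); print(r.x,r.fun.round(1))
"
```

```text
[[317.0, 202.6], [336.9, 200.7], [335.2, 181.4], [314.9, 183.4], [316.8, 227.8], [341.5, 225.5], [339.6, 202.1], [314.2, 204.5]]
[ 5.26171839e+02 -2.63748793e+02 -2.98228136e-01] [ 0.9  1.4  0.3  1.1  0.5 -1.3 -1.4 -0.7]
[ 5.26348474e+02 -2.61466009e+02 -3.70572505e-01] [ 0.4  0.5  0.2  0.4  0.1 -0.4 -0.6 -0.2]
```

```bash
python3 -c "
from h import *
to(526.2,-262,200,1.225)
"
```

```text
t 3.43 pos [ 524.2 -252.1  270.3] rot [3.139 0.004 1.103] w 85.5 F [-3.32 -3.84  0.19]
slide [-0.0077, 0.0061, 0.0704] rot [0.0022, 0.0042, -0.1215]
```

Request:
jog_arm(
  slide=[
    [-0.008,0.006,0.03],
    [-0.008,0.006,0.07],
    [-0.008,0.006,0.07],
    [-0.008,0.006,0.07],
    [-0.008,0.006,0.07],
  ],
  rot=[
    [0.002,0.004,-0.121],
    [0.002,0.004,-0.121],
    [0.002,0.004,-0.121],
    [0.002,0.004,-0.121],
    [0.002,0.004,-0.121],
  ],
  grip=[0.6,0.6,0.6,0.6,0.6],
)

```text
time_s: 3.85
position: [526.3, -261.8, 202.6]
eef_rot: [3.14, 0.0, 1.224]
wrist_force: [0.4, 0.4, 0.6]
width: 51.5
```

```bash
python3 -c "
from h import *
c=arm.read_camera('wrist'); save('wq',c['frame'])
import pickle; pickle.dump(c,open('wq.pkl','wb'))
to(526.2,-262,113,1.225)
print(proj(c,sq(526.2,-262,-.345,11,90,160),True).round(1).tolist())
"
```

```text
t 3.9 pos [ 527.1 -262.1  203.7] rot [3.137e+00 1.000e-03 1.225e+00] w 50.8 F [ 0.73 -0.51 -0.27]
slide [-0.0002, -0.0013, 0.0907] rot [0.0042, 0.0009, -0.0001]
[[306.3, 209.9], [331.4, 209.9], [331.7, 185.7], [305.9, 185.7], [302.7, 246.0], [335.7, 245.9], [336.4, 215.1], [302.0, 215.2]]
```

View pics/wq.png

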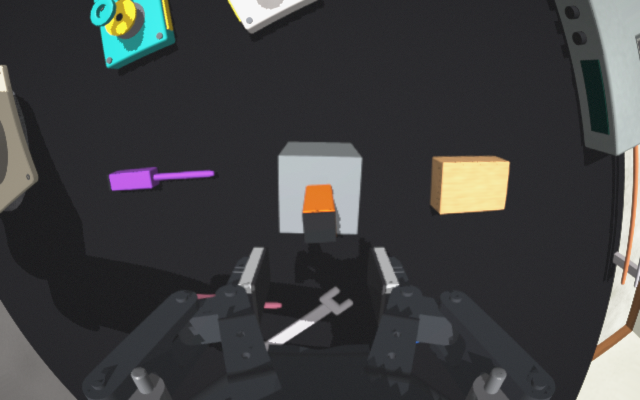

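Request:
jog_arm(
  slide=[
    [0,-0.001,0.035],
    [0,-0.001,0.07],
    [0,-0.001,0.09],
    [0,-0.001,0.09],
    [0,-0.001,0.09],
  ],
  rot=[
    [0.004,0,0],
    [0.004,0,0],
    [0.004,0,0],
    [0.004,0,0],
    [0.004,0,0],
  ],
  grip=[0.6,0.6,0.6,0.6,0.6],
)

```text
time_s: 4.32
position: [527.2, -261.6, 115.2]
eef_rot: [3.141, 0.001, 1.226]
wrist_force: [-0.6, 0.4, 1.1]
width: 50.9
```

Request:
jog_arm(
  slide=[
    [0,0,0],
    [0,0,0],
    [0,0,0],
    [0,0,0],
    [0,0,0],
  ],
  rot=[
    [0,0,0],
    [0,0,0],
    [0,0,0],
    [0,0,0],
    [0,0,0],
  ],
  grip=[0,0,0,0,0],
)

```text
time_s: 4.73
position: [529.0, -262.5, 118.7]
eef_rot: [3.136, 0.002, 1.226]
wrist_force: [-0.4, 1.0, 8.3]
width: 21.4
```

```bash
python3 -c "
from h import *
c=arm.read_camera('wrist'); save('wg',c['frame'])
to(526.2,-262,213,1.225)
"
```

```text
t 4.78 pos [ 529.  -262.5  118.8] rot [3.136e+00 2.000e-03 1.226e+00] w 21.1 F [-0.08  2.69  7.85]
slide [-0.0006, -0.0022, -0.0943] rot [0.0059, 0.0018, 0.0007]
```

View pics/wg.png

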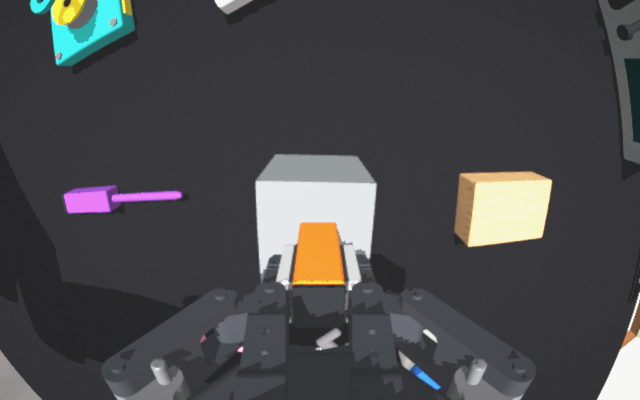

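Request:
jog_arm(
  slide=[
    [0,0,-0.015],
    [0,0,-0.04],
    [0,0,-0.07],
    [0,0,-0.105],
    [0,0,-0.105],
  ],
  rot=[
    [0.005,0.002,0],
    [0.005,0.002,0],
    [0.005,0.002,0],
    [0.005,0.002,0],
    [0.005,0.002,0],
  ],
  grip=[0,0,0,0,0],
)

```text
time_s: 5.2
position: [532.0, -264.3, 234.2]
eef_rot: [3.127, 0.003, 1.226]
wrist_force: [1.6, -1.1, 0.6]
width: 21.3
```

```bash
python3 -c "
from h import *
c=arm.read_camera('wrist'); save('wl',c['frame'])
import pickle; pickle.dump(c,open('wl.pkl','wb'))
to(548.5,-35,225,1.225)
c=arm.read_camera('top'); save('tl',c['frame'][180:300,200:500].repeat(2,0).repeat(2,1))
c=arm.read_camera('scene'); save('sl',cv2.resize(c['frame'][100:240,160:360],(800,560)))
"
```

```text
t 5.25 pos [ 531.4 -263.9  231. ] rot [3.129e+00 2.000e-03 1.226e+00] w 21.4 F [ 0.72 -0.08 -1.29]
slide [0.2212, -0.0614, 0.0047] rot [0.0121, 0.0021, 0.0007]
```

View pics/wl.png

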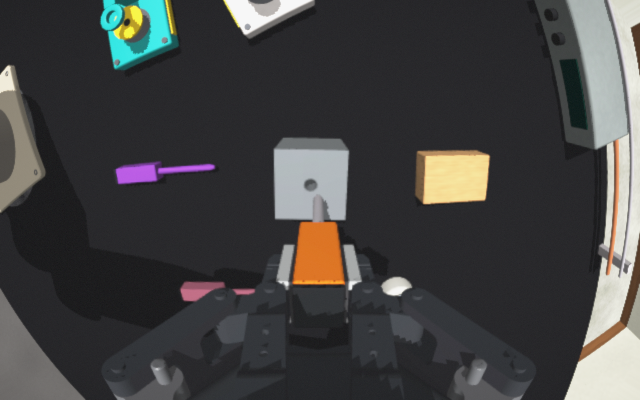

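View pics/sl.png

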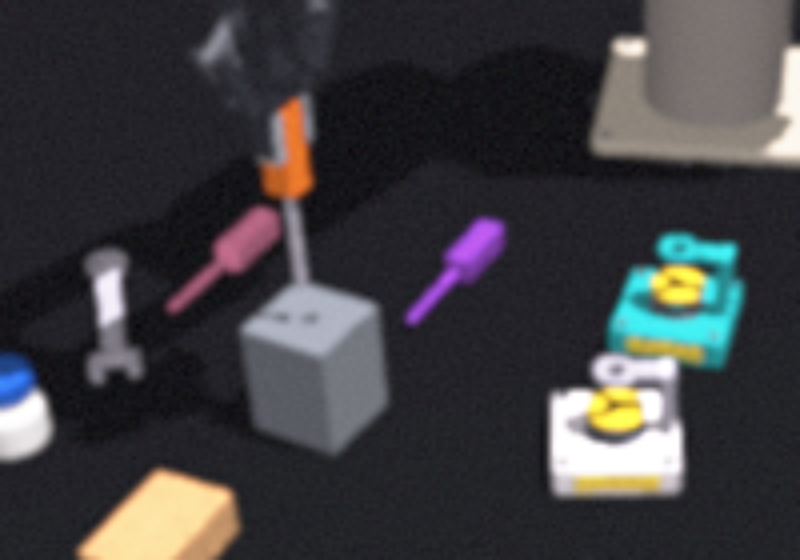

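```bash
python3 -c "
from h import *
import pickle
c=pickle.load(open('wl.pkl','rb'));f=c['frame']
save('wlc',cv2.resize(f[165:295,270:370],(600,780),interpolation=cv2.INTER_CUBIC)[:600])
s=arm.read_state();R=Ro.from_euler('xyz',s['eef_rot']);p=np.array(s['position'])
to(548.5,-35,231,1.225)
for q in ([0,0,108.8],[0,0,28.8],[11,11,28.8],[11,-11,28.8]): print(q,proj(c,R.apply(q)+p,True).round(1))
"
```

```text
t 5.35 pos [ 529.  -262.5  225.2] rot [3.138 0.    1.226] w 21.7 F [-0.42 -0.14 -1.07]
slide [0.2206, -0.0586, -0.0061] rot [0.0035, 0.0004, 0.0006]
[0, 0, 108.8] [[313.7 194.9]]
[0, 0, 28.8] [[313.3 232.6]]
[11, 11, 28.8] [[330.9 216.4]]
[11, -11, 28.8] [[295.5 216.5]]
```

View pics/wlc.png

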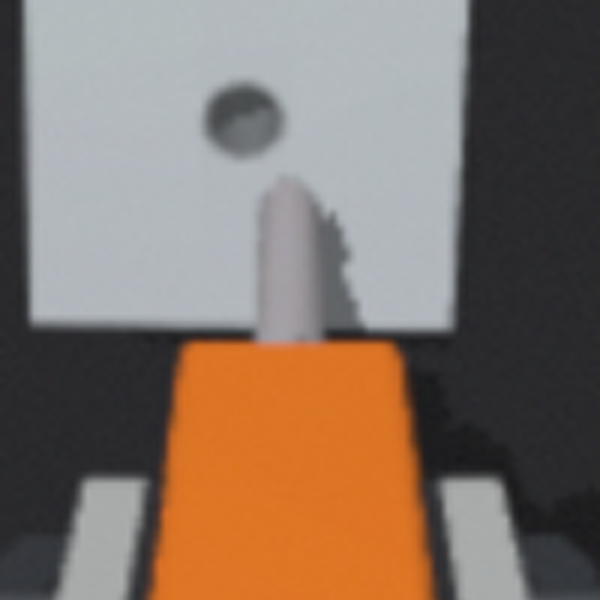

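Request:
jog_arm(
  slide=[
    [0.03,-0.008,-0.006],
    [0.07,-0.018,-0.006],
    [0.11,-0.029,-0.006],
    [0.15,-0.04,-0.006],
    [0.185,-0.049,-0.006],
  ],
  rot=[
    [0.003,0,0],
    [0.003,0,0],
    [0.003,0,0],
    [0.003,0,0],
    [0.003,0,0],
  ],
  grip=[0,0,0,0,0],
)

```text
time_s: 5.77
position: [544.3, -69.3, 229.1]
eef_rot: [-3.139, 0.0, 1.225]
wrist_force: [1.1, 0.7, -1.8]
width: 21.3
```

```bash
python3 -c "
from h import *
to(548.5,-35,231,1.225)"
```

```text
t 5.77 pos [544.3 -69.3 229.1] rot [-3.139  0.     1.225] w 21.3 F [ 1.08  0.68 -1.84]
slide [0.0337, -0.0077, -0.0019] rot [-0.0025, 0.0003, 0.0005]
```

Request:
jog_arm(
  slide=[
    [0.02,-0.004,-0.002],
    [0.034,-0.008,-0.002],
    [0.034,-0.008,-0.002],
    [0.034,-0.008,-0.002],
    [0.034,-0.008,-0.002],
  ],
  rot=[
    [-0.002,0,0],
    [-0.002,0,0],
    [-0.002,0,0],
    [-0.002,0,0],
    [-0.002,0,0],
  ],
  grip=[0,0,0,0,0],
)

```text
time_s: 6.18
position: [547.7, -35.1, 230.0]
eef_rot: [-3.139, 0.001, 1.226]
wrist_force: [-0.1, -0.7, -1.5]
width: 21.3
```

```bash
python3 -c "
from h import *
import time,pickle
arm.read_camera('wrist');arm.read_camera('wrist');arm.read_camera('wrist');arm.read_camera('wrist')
s=arm.read_state();c=arm.read_camera('wrist');s2=arm.read_state();print(s['position'],s2['position'],s2['eef_rot'])
t=arm.read_camera('top');sc=arm.read_camera('scene')
pickle.dump((s,c,t,sc),open('hov.pkl','wb'))
f=c['frame'];save('hv',f);save('hvc',cv2.resize(f[140:260,260:380],(600,600),interpolation=cv2.INTER_CUBIC))
a=cv2.resize(t['frame'][195:250,310:370],(480,440),interpolation=cv2.INTER_CUBIC)
b=cv2.resize(sc['frame'][140:230,285:345],(293,440),interpolation=cv2.INTER_CUBIC)
save('hts',np.hstack([a,b]))
R=Ro.from_euler('xyz',s['eef_rot']);p=np.array(s['position'])
for q in ([0,0,108.8],[0,0,28.8],[11,11,28.8],[11,-11,28.8]): print(q,(R.apply(q)+p).round(1),proj(c,R.apply(q)+p,True).round(1))
to(548.5,-35,231,1.225)
"
```

```text
[548.10283014 -35.63398257 230.82666062] [548.18589152 -35.53766474 230.97293911] [-3.14089539e+00  4.56841759e-04  1.22409599e+00]
[0, 0, 108.8] [548.  -35.7 122. ] [[319.1 199.1]]
[0, 0, 28.8] [548.1 -35.6 202. ] [[319.4 239.7]]
[11, 11, 28.8] [562.2 -29.  202. ] [[337.9 223.1]]
[11, -11, 28.8] [541.5 -21.6 202. ] [[301. 223.]]
t 6.53 pos [548.3 -35.2 231.1] rot [-3.141  0.     1.225] w 21.4 F [ 0.07 -0.09 -1.18]
slide [0.0003, 0.0001, 0.0001] rot [-0.0005, 0.0003, -0.0004]
```

View pics/hvc.png

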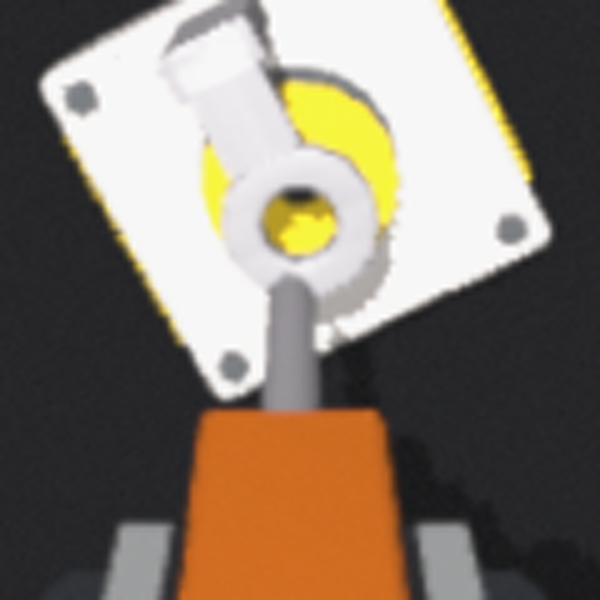

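View pics/hts.png

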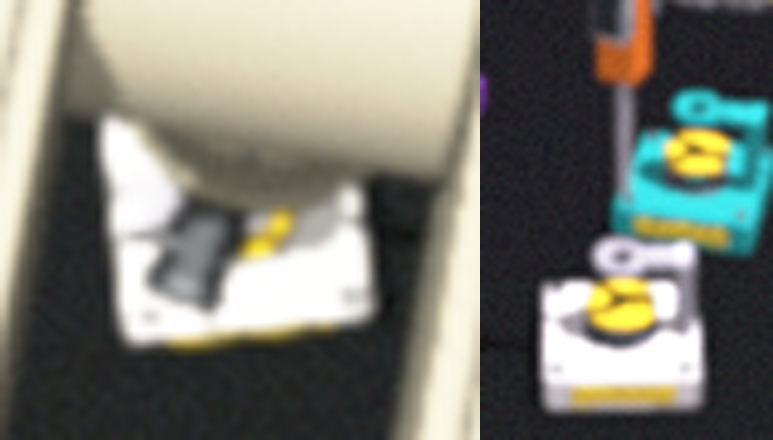

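```bash
python3 -c "
from h import *
import pickle
s,c,t,sc=pickle.load(open('hov.pkl','rb'))
g=lambda x,y:((x+.5)/5-.5+260,(y+.5)/5-.5+140)
print('eye',back(c,g(300,223),80,True),'tip',back(c,(318,197),122,True))
b=[back(c,g(*p),25,True) for p in ((81,99),(512,229),(233,367))]; print((b[0]+b[1])/2,b)
# scene: tip, ring
h=lambda x,y:((x-480+.5)/4.89-.5+285,(y+.5)/4.89-.5+140)
print('scene eye',back(sc,h(623,258),80),'tip px',h(625,197),proj(sc,[[548,-35.7,122],[547.9,-33.5,122],[549,-34.5,80],[547,-35,80]]),h(623,258))
"
```

```text
eye [549.01964859 -34.29211229] tip [547.70508846 -33.58091908]
[548.63191573 -35.10458928] [array([506.86808902,  -3.58672418]), array([590.39574244, -66.62245438]), array([516.84861794, -76.73439494])]
scene eye [552.79766268 -32.31072747] tip px (314.2546012269939, 179.88854805725973) [[312.87823063 179.13432727]
 [313.67215971 179.1665043 ]
 [313.22136702 191.50553434]
 [313.12318669 191.07157988]] (313.84560327198363, 192.36298568507158)
```

Request:
jog_arm(
  slide=[
    [-0.0007,0.0014,0.01],
    [-0.0007,0.0014,0.02],
    [-0.0007,0.0014,0.03],
    [-0.0007,0.0014,0.035],
    [-0.0007,0.0014,0.035],
  ],
  rot=[
    [0,0,0],
    [0,0,0],
    [0,0,0],
    [0,0,0],
    [0,0,0],
  ],
  grip=[0,0,0,0,0],
)

```text
time_s: 6.95
position: [547.8, -36.1, 193.3]
eef_rot: [-3.137, 0.001, 1.225]
wrist_force: [-0.1, 0.2, -2.4]
width: 21.2
```

```bash
cat > look.py <<'E'
from h import *
import sys
for i in range(4): arm.read_camera('wrist')
s=arm.read_state();c=arm.read_camera('wrist');sc=arm.read_camera('scene')
f=c['frame'];n=sys.argv[1]
a=cv2.resize(f[140:260,260:380],(500,500),interpolation=cv2.INTER_CUBIC)
b=cv2.resize(sc['frame'][150:225,290:340],(300,450),interpolation=cv2.INTER_CUBIC)
save(n,np.hstack([a,np.vstack([b,np.zeros((50,300,3),np.uint8)])]))
R=Ro.from_euler('xyz',s['eef_rot']);p=np.array(s['position'])
tip=R.apply([2,-.8,108.8])+p; print('tip',tip.round(1),proj(c,tip,True).round(1),(proj(c,tip,True)*1-[260,140])*500/120, 'eye px',proj(c,[548.8,-34.7,80],True).round(1))
to(549.3,-36.5,196,1.225)
E
python3 look.py d1
```

```text
tip [549.6 -34.2  87.8] [[318.3 196.8]] [[242.7233328  236.70476506]] eye px [[317.6 194.9]]
t 7.25 pos [549.7 -36.4 196.8] rot [3.141 0.    1.225] w 21.2 F [ 0.67 -0.16 -0.9 ]
slide [-0.0002, -0.0003, 0.0008] rot [0.0006, 0.0001, -0.0004]
```

View pics/d1.png

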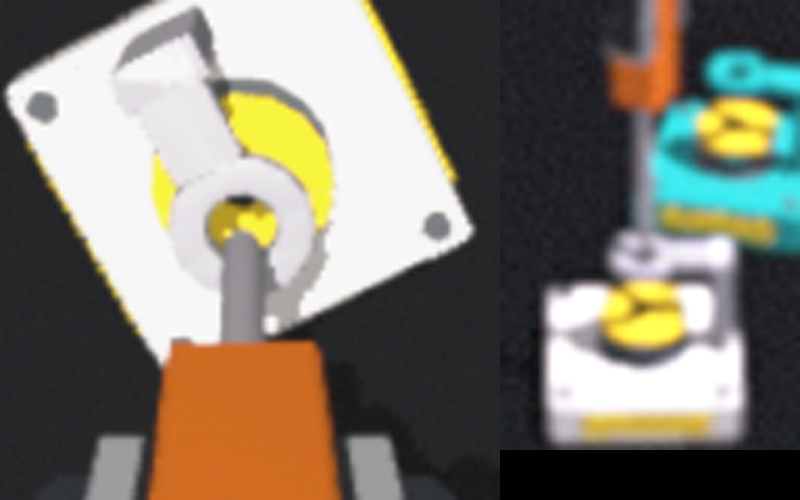

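Request:
jog_arm(
  slide=[
    [0,0,0.008],
    [0,0,0.016],
    [0,0,0.024],
    [0,0,0.032],
    [0,0,0.036],
  ],
  rot=[
    [0,0,0],
    [0,0,0],
    [0,0,0],
    [0,0,0],
    [0,0,0],
  ],
  grip=[0,0,0,0,0],
)

```text
time_s: 7.67
position: [548.7, -36.2, 158.6]
eef_rot: [-3.14, 0.001, 1.225]
wrist_force: [0.3, -0.5, -1.0]
width: 21.3
```

```bash
python3 look.py d2
```

```text
tip [549.6 -34.3  51.9] [[318.2 196.8]] [[242.43830657 236.83400901]] eye px [[317.4 208.8]]
t 7.97 pos [550.1 -36.5 161.3] rot [ 3.14  -0.     1.225] w 21.5 F [ 0.04  0.73 -1.71]
slide [-0.0003, -0.0007, -0.0347] rot [0.0015, -0.0001, -0.0005]
```

View pics/d2.png

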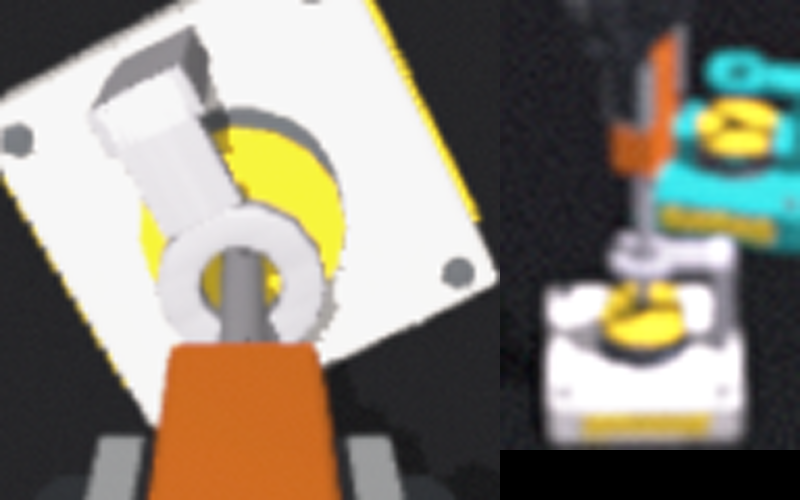

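Request:
jog_arm(
  slide=[
    [-0.0003,-0.0006,0.002],
    [-0.0003,-0.0006,0.004],
    [-0.0003,-0.0006,0.006],
    [-0.0003,-0.0006,0.008],
    [-0.0003,-0.0006,0.008],
  ],
  rot=[
    [0.001,0,0],
    [0.001,0,0],
    [0.001,0,0],
    [0.001,0,0],
    [0.001,0,0],
  ],
  grip=[0,0,0,0,0],
)

```text
time_s: 8.38
position: [549.4, -36.5, 152.9]
eef_rot: [3.141, 0.0, 1.225]
wrist_force: [0.4, -0.7, -0.7]
width: 21.4
```

```bash
cat > ft.py <<'E'
from h import *
F=[];P=[]
for i in range(8):
    arm.read_camera('scene'); s=arm.read_state(); F.append(s['wrist_force']); P.append(s['position'])
print(np.array(F)[:,2].round(1)); print('F',np.mean(F[2:],0).round(2),'P',np.mean(P[2:],0).round(2))
to(549.3,-36.5,145.8,1.225)
E
python3 ft.py
```

```text
[-0.5 -0.5 -0.2 -0.7 -1.7 -0.3 -0.9 -0.2]
F [-0.22  0.03 -0.66] P [549.47 -36.55 153.46]
t 8.78 pos [549.5 -36.5 153.4] rot [ 3.141 -0.     1.225] w 21.3 F [-0.07 -0.43 -0.18]
slide [-0.0, -0.0002, 0.0076] rot [0.0006, -0.0001, -0.0004]
```

Request:
jog_arm(
  slide=[
    [0,0,0.001],
    [0,0,0.002],
    [0,0,0.003],
    [0,0,0.004],
    [0,0,0.004],
  ],
  rot=[
    [0,0,0],
    [0,0,0],
    [0,0,0],
    [0,0,0],
    [0,0,0],
  ],
  grip=[0,0,0,0,0],
)

```text
time_s: 9.2
position: [549.5, -36.5, 149.3]
eef_rot: [3.141, -0.0, 1.225]
wrist_force: [0.6, -0.5, 2.1]
width: 21.7
```

```bash
python3 ft.py
```

```text
[1.5 1.6 1.6 1.  1.4 2.2 1.7 0.9]
F [-0.12  0.46  1.46] P [549.51 -36.54 149.51]
t 9.6 pos [549.5 -36.5 149.5] rot [ 3.141 -0.     1.225] w 21.7 F [-0.44  0.97  0.95]
slide [-0.0, -0.0002, 0.0037] rot [0.0006, -0.0001, -0.0004]
```

Request:
jog_arm(
  slide=[
    [0,0,0.001],
    [0,0,0.002],
    [0,0,0.003],
    [0,0,0.004],
    [0,0,0.0045],
  ],
  rot=[
    [0,0,0],
    [0,0,0],
    [0,0,0],
    [0,0,0],
    [0,0,0],
  ],
  grip=[0,0,0,0,0],
)

```text
time_s: 10.02
position: [549.6, -36.5, 144.9]
eef_rot: [3.141, -0.0, 1.225]
wrist_force: [-1.5, -0.0, 2.7]
width: 21.0
```

```bash
python3 ft.py; python3 look.py d3; python3 -c "
from h import *
c=arm.read_camera('scene'); save('d3s',cv2.resize(c['frame'][165:230,285:340],(660,780),interpolation=cv2.INTER_CUBIC)[:600])
print(proj(c,[[548.8,-34.7,37],[548.8,-34.7,80]]))"
```

```text
[2.7 3.2 2.4 2.7 2.8 3.  3.2 4. ]
F [-0.92  0.15  3.02] P [549.55 -36.56 145.08]
t 10.42 pos [549.5 -36.6 145.1] rot [ 3.141 -0.     1.225] w 21.7 F [-1.06 -0.3   4.01]
slide [-0.0, -0.0002, -0.0007] rot [0.0007, -0.0001, -0.0004]
tip [549.6 -34.4  36.3] [[318.2 196.8]] [[242.69818125 236.84340072]] eye px [[317.4 216. ]]
t 10.72 pos [549.6 -36.5 145. ] rot [ 3.141 -0.     1.225] w 21.4 F [-1.13 -0.16  3.17]
slide [-0.0, -0.0002, -0.051] rot [0.0008, -0.0001, -0.0004]
[[313.11290962 203.3511539 ]
 [313.15880684 191.45844793]]
```

View pics/d3.png

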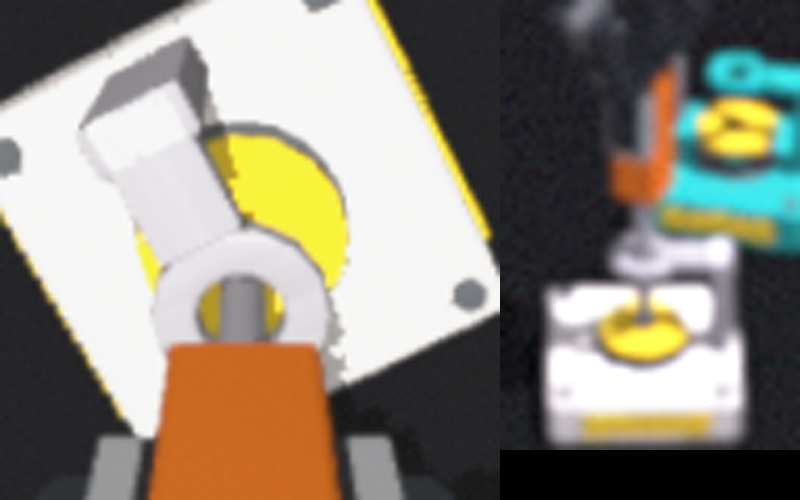

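View pics/d3s.png

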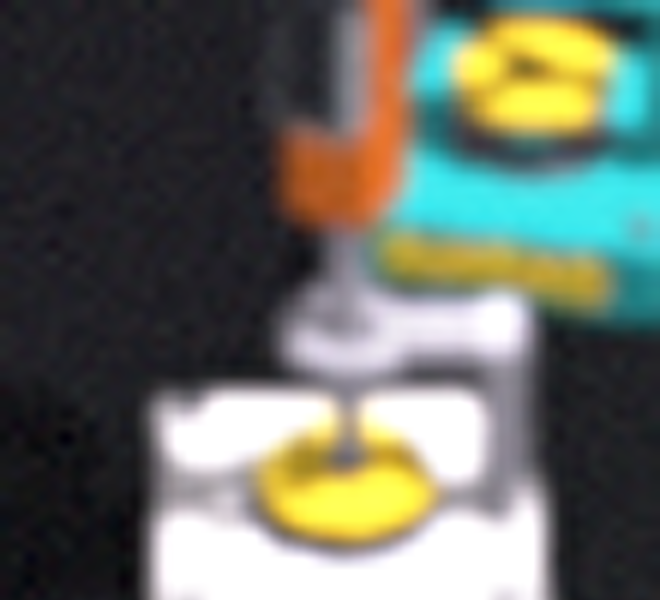

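The tip is centred in the eyelet in both views: along x in the wrist view and along y in the scene view. The disc is about half way down, so I'm handing in.

```bash
python3 -c "
from h import *
to(549.5,-36.5,145,1.225)
print(arm.hand_in()); to(549.5,-36.5,145,1.225)"
```

```text
t 10.77 pos [549.5 -36.6 145. ] rot [ 3.141 -0.     1.225] w 21.1 F [-1.26  0.05  3.7 ]
slide [0.0, -0.0, 0.0] rot [0.0007, -0.0001, -0.0004]
the job is handed in; nothing more can be done
None
the job is handed in; nothing more can be done
```

I lifted the orange probe out of its stand, passed its stem down through the yellow head's eyelet, and pressed the disc about half way. I handed in at 10.8 s with the probe still gripped and upright. The hand-in gives no verdict, so the result rests on my own checks:

- **Depth:** the tip presses with about 4.1 N after allowing for the probe's weight, which means the disc has sunk about 7.3 mm. The arm's travel since first touch gives about 7.9 mm, so the two roughly agree.
- **Centring:** in the wrist and scene pictures the stem sits in the middle of the eyelet. The calculated tip position is within about 1 mm of the eyelet's axis.
- **Upright and still:** the tool's tilt is under 0.001 rad, and its position stayed steady to about 0.1 mm.

**Checks that disagreed or were unclear:**
- A sideways force of about 1 N appeared while pressing. I took it to be friction at the tip, but did not confirm that.
- In the scene picture the tip seemed about 1 pixel higher than calculated. That picture is too blurred to settle it.
- The pink and purple look-alikes stood upright at the start but were lying down before the gripper came near them. They are not part of the job.

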